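# Hold a bevelled offcut in the drilling jig

## Task

Push the bevelled pine offcut along the rollers, without lifting it, onto the white jig board until its end butts against the stop block. Then hold it there ready for drilling: with one firm diagonal push, forwards and down on its near edge, press it flush along the fence and flat on the board at the same time (about 10 N each way), its end still at the stop. The program finishes while still pushing and holding it like this; leave the drill, the glue bottle and the scrap block where they stand.

Things in the scene. Friction and masses are not known exactly. Their poses are not given: they have to be found in the camera images.
- station: fixed jig: a white, slick laminated board (friction about 0.25) 180 (x) by 280 (y) by 40 mm high, with a roller infeed on its +y side. Origin: centre of the board's underside, on the bench. Its x axis points away from the robot, square to the fence; y runs along the fence from the stop towards the rollers. It stands at another place and yaw each time.
- infeed (a point): middle of the roller infeed, level with the roller tops: 265 mm along y from the station's origin and 41 mm up (1 mm above the board). Six free-turning steel rollers, 30 mm thick and 144 mm long, lie along x every 40 mm from y = 165 to 365 of the station; the aluminium side rails at x = -80 and +80 are only 30 mm high and end at y = 400.
- fence: fixed straight wooden fence on the far (+x) side of the board, 27 (x) by 280 (y) by 30 mm high. Origin: centre of its underside, on the board top; axes as the station's. The face to press against lies at its x = -13.5 and looks to -x (towards the robot), which is x = +60 of the station.
- stop: fixed wooden stop block on the board, reaching out from the fence, 110 (x) by 40 (y) by 30 mm high, two screw heads on top. Origin: centre of its underside, on the board top; axes as the station's. The face for the offcut's end lies at its y = +20 and looks to +y (towards the rollers). Its place along the fence changes.
- offcut: the workpiece, a loose pine stud offcut 89 (x) by 150 (y, lengthwise) by 38 mm high, 0.18 to 0.35 kg. Origin: centre of its underside. It starts on the rollers, lengthwise along them, bevel towards the robot, slightly askew, its far side 3 to 25 mm short of the fence line. Pushed lengthwise it rolls easily and stops soon after the push; across the rollers it rubs.
- bevel (a point): middle of the 45 degree bevel that runs along the offcut's whole near top edge: the near side (x = -44.5 of the offcut) is upright to 20 mm above its underside, from there the bevel leans back to the top face at x = -26.5, 38 mm up. This point: x = -35.5, y = 0, z = 29 of the offcut.
- drill: bystander: cordless drill standing on its battery, 115 by 75 mm foot, 210 mm high, to the right of the jig. Origin: centre of its underside.
- glue: bystander: white glue bottle, 60 mm diameter, 170 mm high, beyond the jig. Origin: centre of its underside.
- scrap: bystander: plain pine scrap block, 90 by 120 by 38 mm high, no bevel, lying flat on the bench beyond the jig. Origin: centre of its underside.
There are look-alikes about, which are no part of the job. Leave any red or turquoise look-alike of the offcut alone.

How it is judged:
By the outcome, as a careful person would: the job done as asked, in the order asked, and still so for the second after the job is handed in, while the arm keeps its last pose, push and grip.
It also fails if it takes over 61 s, if anything falls off the work surface, if the arm or the gripper's body presses on something with over 40 N, if the wrist force passes 120 N, or if a joint passes its speed limit or range.

## Robot

A 6-joint arm with a two-finger parallel gripper is mounted at the origin on the work surface. World frame = base frame: x ahead of the robot, y to its left, z up, the work surface at z = 0. Lengths are in mm, angles in degrees, forces in N, time in s.
With the tool pointing down it reaches from about 275 to 775 mm from the base axis. Payload 14.6 kg.
Tool frame: the origin (TCP) lies at the very end of the fingers, on their centre line; the grasp point (between the pads) lies env.tcp_to_grasp behind it (env.tcp_to_grasp is the distance from the TCP to the grasp point, in mm); z points along the fingers, y is the line along which they close (so a half turn about z gives the same grasp; the last joint's range is limited). The gripper opens to 85 mm and grips with 20 to 120 N. Pads are 22 mm wide; open, the fingers measure 114 mm over their backs; the gripper's body (76 mm by 85 mm) begins 54 mm behind the grasp point. The pads swing forward as they close: fully open they stand 13 mm farther back than shut.
Start: joints at [-8.898, 15.075, -2.767, 72.158, 0, 81.102], TCP at [525.003, -0.006, 231.278] pointing down, gripper open.
Joint ranges: [-151.79, 151.79], [-50.71, 97.33], [-67.44, 78.34], [-121.81, 120.89], [-77.56, 73.72], [-180, 180]. Speed limits (degrees/s): [108.29, 108.29, 147.25, 159.86, 180, 180].

## Interface

Orientations are given as [roll, pitch, yaw] about the fixed x, y, z axes, in that order (R = Rz(yaw) Ry(pitch) Rx(roll)).
In Python, from plant import sensors, cams, env gives the robot as it stands.
- The arm moves only by the shell command python3 -m creep 'ROWS' [OPENING]. ROWS is JSON, a list of rows, each a list of 6 numbers: the shift along the tool's x, y, z in cm, then the turn, a rotation vector about the tool's x, y, z in rad. In form: [[tx, ty, tz, ax, ay, az], ...]. A call has exactly 5 rows; each row shifts and turns the commanded pose from where the row before left it, along the tool's axes as they then stand; what a row does not reach is not made up. A row lasts 1/8 s, in which the tool goes at most 62.5 mm and 10.7 degrees, less where a joint would pass 70% of its speed; a pose out of reach is approached as far as the arm can. A call is refused whole if a number of a shift passes 6.25 or a number of a turn 0.188, either way. A call with a gripper value outside its range is refused whole. OPENING is the finger opening in cm, from 0 to 8.54, set as the call begins (- or left out, the last holds). The fingers move at their own pace and stop on an object; the grip force is fixed at half the most. Time passes only in rows, so rows that do not move let the fingers close, or fill a call up. It gives the time, the measured TCP pose, the force, the opening and the grip force at its end, in the units of the state.
- sensors.read_state(): the state, without advancing time (a new reading comes with each control period).
- cams.grab_frame(name): name is "scene" or "side" or "wrist"; returns a dict with "img" (384x512x3 uint8, red, green, blue), "depth" (384x512 float32, mm along the optical axis (not along the pixel's ray), 0 where there is no reading), "K" (3x3 intrinsics, pixels), "rvec" (rotation vector, rad) and "tvec" (3), from world to camera coordinates, as OpenCV has them. Camera axes: x right, y down, z forward; pixel columns grow to the right and rows downward; lengths in mm; the calibration is good to about 2 mm. A picture is of the moment at which its call begins.
- env.finish_job(): hands the job in; it is judged then, once.
The state is a dict: "time": time; "joint_positions": joint angles; "joint_velocities": joint speeds; "effort": joint torques, N m; "position": TCP position; "ee_rot": TCP orientation; "contact_force": force on the tool from outside, world axes, zero at the start; "torque": the same for the moment, N m; "finger_gap": finger opening in mm; "grip_force": force on a finger pad.
Only numpy, scipy, OpenCV 4.12 (cv2) and the standard library are available. Lean on these libraries where they do the work, as an engineer would, in place of code of your own. Each camera call takes 0.05 s, during which the arm holds its last target. There are 200 camera calls.

## Working session

There is one attempt and no reset: what is moved stays moved. The work goes in short steps, Python scripts to look and compute and a shell command to move; the robot and the scene stay as the last step left them, time stands still between calls to the robot, and variables do not carry over. Pictures are saved under pics/ and viewed, at most 10 in all, crops included, and the job is handed in when it is done.

```bash
ls; mkdir -p pics
python3 - <<'E'
from plant import sensors,cams,env
import cv2,numpy as np
s=sensors.read_state();print({k:np.round(v,2).tolist() for k,v in s.items()},env.tcp_to_grasp)
for n in("scene","side"):
    f=cams.grab_frame(n);cv2.imwrite(f"pics/{n}0.png",f["img"][:,:,::-1]);np.savez(f"{n}0.npz",**f)
    R=cv2.Rodrigues(f["rvec"])[0];print(n,(-R.T@np.ravel(f["tvec"])).round(),(R[2]).round(2))
E
```

```text
pics
{'time': 0.0, 'joint_positions': [-8.9, 15.1, -2.8, 72.16, -0.0, 81.1], 'joint_velocities': [-0.06, -0.12, 0.04, 0.09, -0.0, 0.0], 'effort': [0.0, -63.76, 38.46, 0.01, 0.0, -0.0], 'position': [524.72, 0.04, 230.83], 'ee_rot': [-179.94, -0.01, 90.0], 'contact_force': [-0.76, 0.11, -0.41], 'torque': [0.0, -0.04, -0.01], 'grip_force': 0.0, 'finger_gap': 85.19} 18.700000000000003
scene [ 924. -586.  748.] [-0.43  0.51 -0.75]
side [   -4. -1005.  1051.] [ 0.39  0.62 -0.69]
```

View pics/scene0.png

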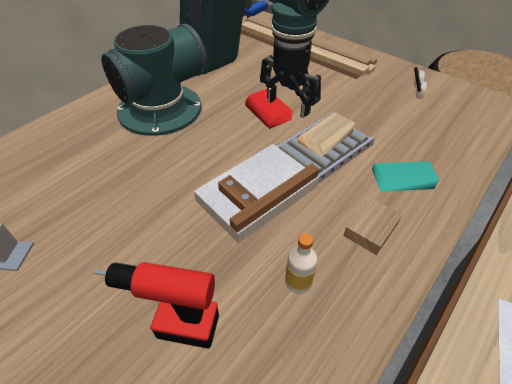

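View pics/side0.png

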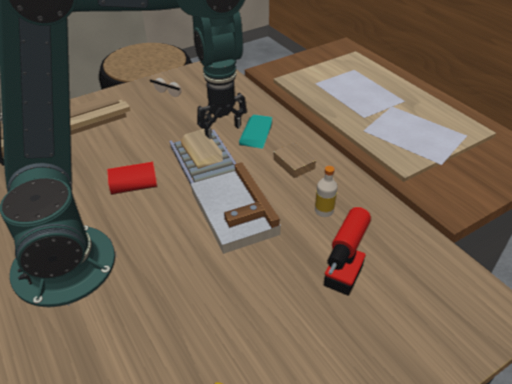

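The candidates for the offcut in the scene view are:
- Pine piece on the rollers at (328,133).
- Red piece at (270,107).
- Turquoise piece at (405,176).
- Plain scrap block at (373,227).
- Long lumber at (340,58).

I choose the pine piece on the rollers, which is at (205,148) in the side view. The stop with two screw heads is at (235,195), and the fence runs to (315,175). Next I check the choice in a crop and measure from depth.

```bash
cat > h.py <<'E'
import numpy as np,cv2
def load(n): 
    d=np.load(n+".npz");return {k:d[k] for k in d}
def cloud(f):
    R=cv2.Rodrigues(f["rvec"])[0];v,u=np.mgrid[:384,:512];z=f["depth"].astype(float)
    p=np.stack([(u-f["K"][0,2])/f["K"][0,0]*z,(v-f["K"][1,2])/f["K"][1,1]*z,z],-1)
    P=(p-np.ravel(f["tvec"]))@R; P[z<=0]=np.nan
    return P
def rect(P):
    r=cv2.minAreaRect(P[:,:2].astype(np.float32)); return np.round(cv2.boxPoints(r),1).tolist(),np.round(r[1],1),round(r[2],2)
E
python3 - <<'E'
from h import *
for n in("scene0","side0"):
    f=load(n);P=cloud(f);hsv=cv2.cvtColor(f["img"],cv2.COLOR_RGB2HSV)
    x0,y0,x1,y1=(190,100,390,245) if n=="scene0" else (160,120,290,250)
    roi=np.zeros((384,512),bool);roi[y0:y1,x0:x1]=1
    H,S,V=[hsv[...,i].astype(int) for i in range(3)];z=P[...,2]
    for px in ([(328,133),(300,185),(235,195),(265,165)] if n=="scene0" else [(205,148),(255,190),(240,213),(215,195)]):
        print(px,hsv[px[1],px[0]],P[px[1],px[0]].round(1))
    def rep(name,m):
        m=cv2.morphologyEx((m&roi).astype(np.uint8),cv2.MORPH_OPEN,np.ones((2,2)))
        k,l,st,_=cv2.connectedComponentsWithStats(m);i=1+np.argmax(st[1:,4]);Q=P[l==i]
        print(n,name,len(Q),"z",np.nanmedian(Q[:,2]).round(1),*rect(Q))
    rep("white",(S<40)&(V>150)&(z>32)&(z<48))
    rep("brown",(S>110)&(V<170)&(z>62)&(z<76))
    rep("pinetop",(S>50)&(z>75)&(z<84)&(V>140))
    rep("pineall",(S>50)&(z>46)&(z<84)&(V>140))
a=cv2.imread("pics/scene0.png")[95:235,190:385];b=cv2.imread("pics/side0.png")[120:250,160:290]
cv2.imwrite("pics/c0.png",np.hstack([cv2.resize(a,(450,323)),cv2.resize(b,(323,323))]))
E
```

```text
(328, 133) [ 17  71 190] [556.2 172.   78.4]
(300, 185) [ 12 152  82] [601.7 -25.5  56.1]
(235, 195) [ 12 130 143] [ 505.1 -166.    69.4]
(265, 165) [126   6 208] [474.8 -10.8  37.1]
scene0 white 3068 z 39.9 [[396.1000061035156, -205.8000030517578], [546.0999755859375, -229.0], [588.9000244140625, 48.0], [438.8999938964844, 71.19999694824219]] [280.3 151.8] 81.21
scene0 brown 1420 z 69.3 [[448.3999938964844, -165.1999969482422], [563.5999755859375, -238.5], [714.5, -1.5], [599.2999877929688, 71.80000305175781]] [280.9 136.5] 57.52
scene0 pinetop 873 z 78.9 [[509.8999938964844, 117.19999694824219], [578.5999755859375, 111.5999984741211], [598.7000122070312, 357.3999938964844], [530.0, 363.0]] [246.7  69. ] 85.32
scene0 pineall 1287 z 78.0 [[492.6000061035156, 123.4000015258789], [576.5, 105.5], [627.7000122070312, 345.20001220703125], [543.7999877929688, 363.1000061035156]] [245.1  85.8] 77.94
(205, 148) [ 18  73 161] [536.6 157.5  80.3]
(255, 190) [ 13 130 116] [573.2 -92.4  66.2]
(240, 213) [ 14 133 115] [ 481.5 -156.1   71. ]
(215, 195) [109  12 173] [473.8 -18.2  37.4]
side0 white 2533 z 39.0 [[391.29998779296875, -207.10000610351562], [539.4000244140625, -231.10000610351562], [583.9000244140625, 42.5], [435.70001220703125, 66.5999984741211]] [277.2 150.1] 80.77
side0 brown 875 z 68.7 [[439.29998779296875, -165.8000030517578], [554.2000122070312, -247.60000610351562], [702.9000244140625, -38.70000076293945], [588.0, 43.099998474121094]] [256.4 141. ] 54.55
side0 pinetop 507 z 77.9 [[467.6000061035156, 4.599999904632568], [506.29998779296875, -7.0], [585.5, 257.3999938964844], [546.7999877929688, 269.0]] [276.   40.4] 73.32
side0 pineall 919 z 76.0 [[467.6000061035156, 4.599999904632568], [576.7999877929688, -8.5], [608.0999755859375, 251.8000030517578], [498.8999938964844, 265.0]] [262.2 110. ] 83.14
```

View pics/c0.png

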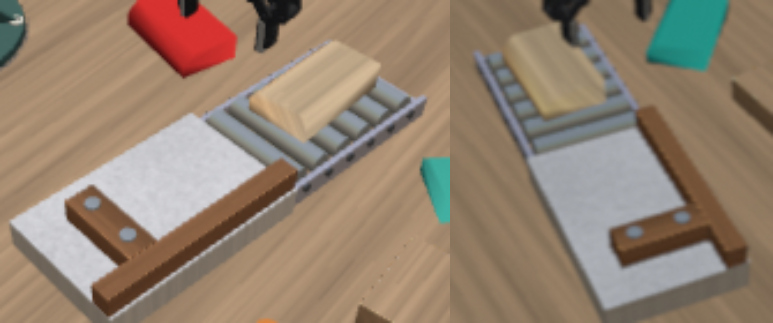

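The crop shows the choice is right: pine, with its bevel facing the robot, lying on the rollers. Next I put the clouds into the station frame.

```bash
cat >> h.py <<'E'
YAW=np.radians(-8.95);O=np.array([504.5,-82.6])
A=np.array([[np.cos(YAW),np.sin(YAW)],[-np.sin(YAW),np.cos(YAW)]]) # world->station
def st(P): 
    Q=P.copy();Q[...,:2]=(P[...,:2]-O)@A.T;return Q
E
python3 - <<'E'
from h import *
pc=lambda a:np.round(np.nanpercentile(a,[2,10,50,90,98]),1)
for n in("scene0","side0"):
    f=load(n);Q=st(cloud(f));hsv=cv2.cvtColor(f["img"],cv2.COLOR_RGB2HSV);H,S,V=[hsv[...,i].astype(int) for i in range(3)]
    x,y,z=np.moveaxis(Q,-1,0);c=(abs(x)<100)
    w=c&(S<40)&(V>140)&(abs(z-39)<5)&(abs(y)<150)
    b=c&(S>100)&(abs(z-69)<4)&(abs(y)<150)
    p=c&(S>45)&(H>10)&(H<25)&(abs(y-260)<130)
    print(n,"white x,y",pc(x[w]),pc(y[w]))
    fe=b&(y>-40); print("fence x",pc(x[fe]),"y",pc(y[b&(x>62)]))
    # fence face line along y
    for lo in range(-40,140,40):
        k=fe&(y>lo)&(y<lo+40);print("  ",lo,np.nanpercentile(x[k],[5,50,95]).round(1))
    s=b&(x<45);print("stop x",pc(x[s]),"y",pc(y[s]))
    t=p&(z>75)&(z<83);print("top",t.sum(),"x",pc(x[t]),"y",pc(y[t]))
    for lo in range(160,370,25):
        k=t&(y>lo)&(y<lo+25)
        if k.sum()>8:print("  ",lo,k.sum(),np.nanpercentile(x[k],[3,50,97]).round(1))
    for lo in (-30,-10,10,30):
        k=t&(x>lo)&(x<lo+20)
        if k.sum()>8:print("  x",lo,k.sum(),np.nanpercentile(y[k],[3,97]).round(1))
    k=p&(z>50)&(z<83);print("all x",pc(x[k]),"y",pc(y[k]))
E
```

```text
scene0 white x,y [-88.6 -78.7 -20.7  35.   88.1] [-135.1 -120.5   13.5  114.7  136.6]
fence x [61.3 63.5 74.7 85.  86.2] y [-134.4 -116.7  -16.3  104.5  132.7]
   -40 [62.6 74.9 86. ]
   0 [62.9 74.7 85.9]
   40 [62.5 74.9 85.5]
   80 [62.1 74.1 85. ]
   120 [61.7 74.1 85.2]
stop x [-47.1 -40.3  -0.2  34.7  43.8] y [-88.  -86.7 -74.  -54.2 -51.3]
top 877 x [-35.5 -27.9   2.   31.   37.9] y [203.8 214.  273.4 336.6 349.9]
   185 63 [-28.5   2.   38.3]
   210 151 [-30.4   5.6  40.1]
   235 148 [-31.    4.4  37.3]
   260 149 [-33.3   2.5  36.5]
   285 136 [-35.8   0.9  33.8]
   310 131 [-37.1  -1.9  32.3]
   335 99 [-37.2  -1.3  31. ]
  x -30 230 [203.7 347.2]
  x -10 233 [204.2 348.9]
  x 10 245 [205.6 348.9]
  x 30 103 [208.2 341.4]
all x [-43.4 -29.9   8.2  37.3  74.1] y [136.7 202.8 257.5 333.6 349.3]
side0 white x,y [-90.3 -81.1 -27.7  39.5  53.5] [-134.8 -119.7   13.6  112.8  134.8]
fence x [56.4 58.4 69.4 80.3 82.8] y [-139.  -120.2  -17.8  103.2  130.7]
   -40 [57.1 70.5 81.8]
   0 [57.7 69.8 82.5]
   40 [56.8 68.7 81.8]
   80 [57.1 68.7 80.5]
   120 [56.1 70.5 80.9]
stop x [-51.5 -45.6  -4.4  28.1  43.2] y [-92.3 -89.6 -78.9 -58.3 -53.2]
top 544 x [-41.3 -34.6  -5.9  24.6  33.8] y [199.7 209.4 264.9 335.  347.6]
   185 56 [-31.6  -0.5  34.4]
   210 98 [-37.5  -2.   34.8]
   235 101 [-36.1   0.9  34.3]
   260 95 [-38.9  -4.7  31.7]
   285 70 [-42.2 -13.5  21.4]
   310 69 [-41.9 -14.2  17. ]
   335 55 [-40.7  -5.8  22.6]
  x -30 151 [200.2 342.7]
  x -10 148 [200.5 346.6]
  x 10 129 [200.6 346.2]
  x 30 26 [204.  283.8]
all x [-56.8 -49.6 -15.   24.2  37.5] y [194.6 200.6 253.1 329.7 346.5]
```

```bash
python3 -m creep '[[6.1,0.6,0,0,0,0],[6.1,0.6,0,0,0,0],[6.1,0.6,0,0,0,0],[6.1,0.6,0,0,0,0],[6.0,0.6,0,0,0,0.156]]' 5.0; python3 -m creep '[[0,0,3,0,0,0],[0,0,3,0,0,0],[0,0,3,0,0,0],[0,0,1.5,0,0,0],[0,0,0,0,0,0]]'
cat >> h.py <<'E'
from scipy.spatial.transform import Rotation as Ro
def tcp():
    from plant import sensors
    s=sensors.read_state();p=np.array(s["position"]);R=Ro.from_euler("xyz",s["ee_rot"],degrees=True).as_matrix()
    print("t",round(s["time"],2),"station",st(p).round(1),"rot",np.round(s["ee_rot"],2),"F_st",np.r_[A@s["contact_force"][:2],s["contact_force"][2]].round(1),"gap",round(s["finger_gap"],1),"q",np.round(s["joint_positions"],0))
    return st(p),R
def to(target): # shift in tool cm from here to a station point
    p,R=tcp();d=np.array(target,float)-p;d[:2]=A.T@d[:2];print("tool cm",(R.T@d/10).round(2))
E
python3 -c "from h import *;to([-10,390,52])"
```

```text
time: 0.72
position: [554.8, 306.1, 231.1]
ee_rot: [-180.0, 0.0, 80.9]
contact_force: [1.9, -1.3, 1.1]
finger_gap: 49.9
grip_force: 0.0
time: 1.35
position: [554.7, 303.8, 125.7]
ee_rot: [-179.9, 0.0, 81.1]
contact_force: [0.1, 0.3, 0.5]
finger_gap: 50.1
grip_force: 0.0
t 1.35 station [-10.6 389.5 125.7] rot [-1.7993e+02  4.0000e-02  8.1060e+01] F_st [0.1 0.3 0.5] gap 50.1 q [ 21.  28.   1.  63.   0. 120.]
tool cm [0.05 0.07 7.37]
```

```bash
python3 -m creep '[[0,0,2.5,0,0,0],[0,0,2.5,0,0,0],[0,0,2.4,0,0,0],[0,0,0,0,0,0],[-1,0,0,0,0,0]]'; python3 -m creep '[[-1,0,0,0,0,0],[-0.8,0,0,0,0,0],[-0.8,0,0,0,0,0],[-0.8,0,0,0,0,0],[-0.8,0,0,0,0,0]]'; python3 -m creep '[[-1,0,0,0,0,0],[-1,0,0,0,0,0],[-1,0,0,0,0,0],[-1,0,0,0,0,0],[-0.5,0,0,0,0,0]]'
cat > look.py <<'E'
from h import *
import sys
from plant import cams
pc=lambda a,q:np.round(np.nanpercentile(a,q),1)
tcp()
for n in sys.argv[1:]:
    f=cams.grab_frame(n);cv2.imwrite(f"pics/last_{n}.png",f["img"][:,:,::-1]);Q=st(cloud(f))
    H,S,V=[cv2.cvtColor(f["img"],cv2.COLOR_RGB2HSV)[...,i].astype(int) for i in range(3)]
    x,y,z=np.moveaxis(Q,-1,0)
    t=(abs(x)<70)&(S>45)&(H>10)&(H<25)&(y>-60)&(y<370)&(z>74)&(z<84)
    print(n,t.sum(),"x",pc(x[t],[2,50,98]),"y",pc(y[t],[2,50,98]),"z",pc(z[t],[50]))
    y0=np.nanmin(pc(y[t],[2]))
    for lo in np.arange(y0,y0+140,28):
        k=t&(y>lo)&(y<lo+28)
        if k.sum()>8:print("  ",lo,k.sum(),pc(x[k],[3,50,97]))
E
python3 look.py scene
```

```text
time: 1.98
position: [554.2, 294.4, 53.8]
ee_rot: [179.9, -0.1, 81.1]
contact_force: [-0.4, 0.1, 0.4]
finger_gap: 50.3
grip_force: 0.0
time: 2.6
position: [546.9, 252.1, 52.3]
ee_rot: [180.0, -0.0, 81.1]
contact_force: [0.3, 1.2, 1.2]
finger_gap: 50.0
grip_force: 0.5
time: 3.22
position: [539.7, 207.5, 52.3]
ee_rot: [-180.0, 0.0, 81.0]
contact_force: [0.1, 1.5, -0.2]
finger_gap: 49.8
grip_force: 0.3
t 3.23 station [-10.3 292.   52.3] rot [-1.7999e+02  1.0000e-02  8.1030e+01] F_st [-0.1  1.5 -0.2] gap 49.8 q [ 13.  26. -14.  49.  -0. 112.]
scene 967 x [-36.4   1.9  37.1] y [130.9 200.4 277. ] z [78.8]
   130.9 199 [-30.7   7.   39.4]
   158.9 183 [-31.9   4.3  37.3]
   186.9 174 [-33.8   1.8  36.2]
   214.9 172 [-36.2  -0.2  33.5]
   242.9 165 [-38.2  -1.1  31.7]
```

```bash
python3 -m creep '[[-1,0,0,0,0,0],[-1.2,0,0,0,0,0],[-1.2,0,0,0,0,0],[-1.2,0,0,0,0,0],[-1.2,0,0,0,0,0]]'; python3 -m creep '[[-1.2,0,0,0,0,0],[-1.2,0,0,0,0,0],[-1.2,0,0,0,0,0],[-1.2,0,0,0,0,0],[-1.2,0,0,0,0,0]]';  python3 -m creep '[[-1,0,0,0,0,0],[-1,0,0,0,0,0],[-0.8,0,0,0,0,0],[-0.5,0,0,0,0,0],[-0.5,0,0,0,0,0]]'; python3 look.py scene
```

```text
time: 3.9
position: [530.7, 150.0, 52.3]
ee_rot: [-180.0, -0.0, 81.1]
contact_force: [1.5, 1.0, -0.7]
finger_gap: 49.9
grip_force: 0.3
time: 4.53
position: [521.4, 90.8, 52.3]
ee_rot: [-180.0, -0.0, 81.1]
contact_force: [0.3, 1.3, 0.2]
finger_gap: 50.0
grip_force: 0.3
time: 5.15
position: [515.7, 53.8, 52.3]
ee_rot: [180.0, -0.0, 81.1]
contact_force: [0.1, 1.2, -1.0]
finger_gap: 50.1
grip_force: 0.4
t 5.15 station [-10.2 136.5  52.3] rot [180.    -0.    81.07] F_st [-0.1  1.2 -1. ] gap 50.1 q [ -3.  22. -23.  45.   0.  96.]
scene 1157 x [-39.4  -3.1  31. ] y [-22.2  46.7 123.5] z [77.7]
   -22.2 229 [-38.7  -3.2  30.4]
   5.800000000000001 222 [-38.3  -3.3  30.4]
   33.8 215 [-38.4  -3.5  30.7]
   61.8 207 [-38.8  -3.3  30.5]
   89.8 195 [-37.7  -1.6  30.4]
```

```bash
python3 -m creep '[[-0.4,0,0,0,0,0],[-0.4,0,0,0,0,0],[-0.4,0,0,0,0,0],[-0.4,0,0,0,0,0],[-0.4,0,0,0,0,0]]'; python3 -m creep '[[-0.1,0,0,0,0,0],[-0.1,0,0,0,0,0],[-0.1,0,0,0,0,0],[-0.1,0,0,0,0,0],[0,0,0,0,0,0]]'; python3 -c "from h import *;tcp()"
```

```text
time: 5.82
position: [512.6, 34.0, 52.3]
ee_rot: [180.0, -0.0, 81.1]
contact_force: [-0.3, 1.7, 1.0]
finger_gap: 50.2
grip_force: 0.5
time: 6.45
position: [511.9, 30.3, 52.2]
ee_rot: [-180.0, 0.0, 81.1]
contact_force: [-0.2, 0.4, 0.7]
finger_gap: 50.2
grip_force: 0.1
t 6.45 station [-10.2 112.7  52.2] rot [-1.800e+02  1.000e-02  8.106e+01] F_st [-0.2  0.4  0.7] gap 50.2 q [ -6.  21. -24.  45.  -0.  93.]
```

```bash
python3 -m creep '[[-0.1,0,0,0,0,0],[-0.05,0,0,0,0,0],[-0.05,0,0,0,0,0],[-0.05,0,0,0,0,0],[0,0,0,0,0,0]]'; python3 -m creep '[[-0.05,0,0,0,0,0],[-0.05,0,0,0,0,0],[-0.05,0,0,0,0,0],[0,0,0,0,0,0],[0,0,0,0,0,0]]'; python3 look.py scene
```

```text
time: 7.08
position: [511.5, 29.5, 52.3]
ee_rot: [-180.0, -0.2, 81.1]
contact_force: [-0.5, 14.5, 2.0]
finger_gap: 49.9
grip_force: 7.3
time: 7.7
position: [511.3, 29.5, 52.4]
ee_rot: [-180.0, -0.4, 81.2]
contact_force: [0.5, 25.8, 2.2]
finger_gap: 50.0
grip_force: 13.1
t 7.7 station [-10.7 111.8  52.4] rot [-179.97   -0.4    81.19] F_st [-3.6 25.6  2.2] gap 50.0 q [ -6.  21. -24.  45.   0.  93.]
scene 1190 x [-39.8  -2.9  30.7] y [-46.6  22.7  98.2] z [77.7]
   -46.6 238 [-38.1  -3.   30.3]
   -18.6 228 [-38.6  -2.8  30.4]
   9.399999999999999 219 [-38.1  -2.5  30.2]
   37.4 211 [-39.7  -3.2  30.1]
   65.4 208 [-39.4  -2.8  30.4]
```

```bash
python3 -m creep '[[1,0,0,0,0,0],[2,0,0,0,0,0],[0,0,-4,0,0,0],[0,0,-5,0,0,0],[0,0,-5,0,0,0]]'; python3 -m creep '[[0,0,0,0,0,0.175],[0,0,0,0,0,0.175],[0,0,0,0,0,0.175],[0,0,0,0,0,0.175],[0,0,0,0,0,0.175]]';python3 -m creep '[[0,0,0,0,0,0.175],[0,0,0,0,0,0.175],[0,0,0,0,0,0.175],[0,0,0,0,0,0.171],[0,0,0,0,0,0]]'; python3 -c "from h import *;to([-110,25,180])"
```

```text
time: 8.38
position: [515.7, 56.0, 193.8]
ee_rot: [-180.0, 0.0, 81.1]
contact_force: [1.1, 0.5, -0.6]
finger_gap: 50.3
grip_force: 0.0
time: 9.0
position: [515.9, 56.0, 192.2]
ee_rot: [180.0, 0.0, 30.6]
contact_force: [0.5, 0.5, -0.3]
finger_gap: 50.2
grip_force: 0.0
time: 9.62
position: [512.5, 26.5, 192.2]
ee_rot: [-178.8, 0.0, -6.7]
contact_force: [-0.3, 0.8, 0.1]
finger_gap: 50.3
grip_force: 0.0
t 9.62 station [ -9.  109.1 192.2] rot [-1.788e+02  3.000e-02 -6.740e+00] F_st [-0.4  0.7  0.1] gap 50.3 q [ -7.  15.  -9.  66.   1. 180.]
tool cm [-10.41   8.04   1.06]
```

```bash
cat >> h.py <<'E'
def turn(tilt): # rotvec in tool axes to wanted orientation: tool y=station y, z tilted forward by tilt deg
    p,R=tcp();t=np.radians(tilt);c,s=np.cos(YAW),np.sin(YAW)
    X=np.array([c,s,0]);Y=np.array([-s,c,0]);Z=np.sin(t)*X-np.cos(t)*np.array([0,0,1]);W=np.c_[np.cross(Y,Z),Y,Z]
    print("turn rad",Ro.from_matrix(R.T@W).as_rotvec().round(3))
E
python3 -m creep '[[0,0,0,0,0,-0.18],[0,0,0,0,0,-0.18],[0,0,0,0,0,-0.18],[0,0,0,0,0,-0.18],[0,0,0,0,0,-0.18]]' >/dev/null; python3 -m creep '[[0,0,0,0,0,-0.18],[0,0,0,0,0,-0.18],[0,0,0,0,0,-0.18],[0,0,0,0,0,-0.18],[0,0,0,0,0,-0.18]]' >/dev/null; python3 -m creep '[[0,0,0,0,0,-0.18],[0,0,0,0,0,-0.18],[0,0,0,0,0,-0.18],[0,0,0,0,0,-0.18],[0,0,0,0,0,0]]'; python3 -c "from h import *;turn(0);to([-110,25,180])"
```

```text
time: 11.5
position: [512.7, 28.1, 192.2]
ee_rot: [179.0, -0.7, 137.7]
contact_force: [-0.3, 0.7, 0.6]
finger_gap: 50.3
grip_force: 0.0
t 11.5 station [ -9.1 110.7 192.2] rot [179.04  -0.73 137.73] F_st [-0.4  0.7  0.6] gap 50.3 q [-7. 15. -9. 66.  1. 36.]
turn rad [ 0.02  -0.007 -0.582]
t 11.5 station [ -9.1 110.7 192.2] rot [179.04  -0.73 137.73] F_st [-0.4  0.7  0.6] gap 50.3 q [-7. 15. -9. 66.  1. 36.]
tool cm [  3.7  -12.72   1.06]
```

```bash
python3 -m creep '[[0,0,0,0.005,-0.002,-0.145],[0,0,0,0.005,-0.002,-0.145],[0,0,0,0.005,-0.002,-0.146],[0,0,0,0.005,-0.001,-0.146],[3.4,-2.8,0.4,0,0,0]]'; python3 -m creep '[[3.4,-2.9,0.4,0,0,0],[3.4,-2.9,0.4,0,0,0],[0,0,0,0,-0.157,0],[0,0,0,0,-0.157,0],[0,0,0,0,0,0]]' ; python3 -c "from h import *;turn(45);to([-85,25,104])"
```

```text
time: 12.12
position: [475.9, 5.8, 188.0]
ee_rot: [180.0, 0.0, 171.1]
contact_force: [-0.4, 0.2, -0.5]
finger_gap: 50.1
grip_force: 0.0
time: 12.75
position: [396.1, -40.5, 179.8]
ee_rot: [179.9, 18.0, 170.8]
contact_force: [0.3, -0.1, 0.6]
finger_gap: 49.9
grip_force: 0.0
t 12.75 station [-113.6   24.7  179.8] rot [179.91  18.   170.82] F_st [ 0.3 -0.1  0.6] gap 49.9 q [-20.  -8. -40.  41.   3. -10.]
turn rad [-0.001 -0.471 -0.004]
t 12.75 station [-113.6   24.7  179.8] rot [179.91  18.   170.82] F_st [ 0.3 -0.1  0.6] gap 49.9 q [-20.  -8. -40.  41.   3. -10.]
tool cm [-0.38  0.03  8.09]
```

```bash
python3 -m creep '[[0,0,0,0,-0.157,-0.001],[0,0,0,0,-0.157,-0.001],[0,0,0,0,-0.157,-0.001],[0,0,0,0,0,0],[0,0,0,0,0,0]]' ; python3 -c "from h import *;turn(45);to([-85,25,104])"; python3 look.py side
```

```text
time: 13.38
position: [400.3, -42.3, 181.8]
ee_rot: [-180.0, 44.8, 171.2]
contact_force: [1.2, -0.1, 1.2]
finger_gap: 49.9
grip_force: 0.0
t 13.38 station [-109.2   23.6  181.8] rot [-179.95   44.82  171.21] F_st [1.2 0.1 1.2] gap 49.9 q [-27. -22. -65.   4.  13. -13.]
turn rad [ 0.001 -0.003  0.002]
t 13.38 station [-109.2   23.6  181.8] rot [-179.95   44.82  171.21] F_st [1.2 0.1 1.2] gap 49.9 q [-27. -22. -65.   4.  13. -13.]
tool cm [3.77 0.14 7.23]
t 13.38 station [-109.2   23.6  181.8] rot [-179.95   44.82  171.21] F_st [1.2 0.1 1.2] gap 49.9 q [-27. -22. -65.   4.  13. -13.]
side 786 x [-44.4 -10.   26. ] y [-50.2  20.9  97.2] z [77.1]
   -50.2 153 [-43.5 -10.1  24.7]
   -22.200000000000003 145 [-43.5 -11.   25.4]
   5.799999999999997 144 [-41.8  -7.8  25.5]
   33.8 145 [-43.4 -10.8  24.4]
   61.8 135 [-44.6  -9.1  25.7]
```

View pics/last_side.png

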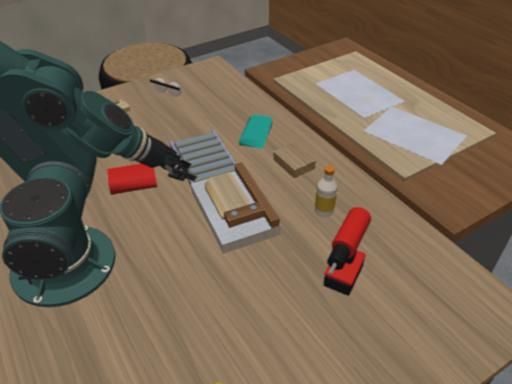

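```bash
python3 -m creep '[[0.9,0,1.8,0,0,0],[0.9,0.1,1.8,0,0,0],[0.9,0,1.8,0,0,0],[1.0,0,1.9,0,0,0],[0,0,0,0,0,0]]' ; python3 -c "from h import *;turn(45);to([-52,25,69])"
```

```text
time: 14.05
position: [438.3, -48.4, 136.0]
ee_rot: [179.8, 42.7, 171.3]
contact_force: [0.1, 0.0, 0.4]
finger_gap: 49.9
grip_force: 0.0
t 14.05 station [-70.8  23.5 136. ] rot [179.84  42.67 171.32] F_st [0.1 0.  0.4] gap 49.9 q [-24. -10. -67.  -8.  10. -11.]
turn rad [ 0.006 -0.041  0.003]
t 14.05 station [-70.8  23.5 136. ] rot [179.84  42.67 171.32] F_st [0.1 0.  0.4] gap 49.9 q [-24. -10. -67.  -8.  10. -11.]
tool cm [3.16 0.12 6.2 ]
```

Run:
```python
import numpy as np
from scipy.optimize import least_squares as LS
D=np.array([[15.1,-2.8,72.2,525,0,231,-8.9],[28,1,63,554.7,303.8,125.7,21],[26,-14,49,539.7,207.5,52.3,13],[22,-23,45,515.7,53.8,52.3,-3],[21,-24,45,511.9,30.3,52.2,-6],[15,-9,66,512.5,26.5,192.2,-7],[-8,-40,41,396.1,-40.5,179.8,-20],[-22,-65,4,400.3,-42.3,181.8,-27],[-10,-67,-8,438.3,-48.4,136,-24]])
q=np.radians(D[:,:3]);x,y,z=D[:,3:6].T;r=np.hypot(x,y)
def mod(p,q2,q3,q4):
    a,b,h,L,d,c=p;f=q2-q3;t=f+q4
    return a*np.sin(q2)+b*np.cos(f)+c*np.sin(f)+L*np.cos(t),h+a*np.cos(q2)-b*np.sin(f)+c*np.cos(f)-L*np.sin(t)
def res(p):
    R,Z=mod(p,*q.T);return np.r_[R-np.sqrt(r**2-p[4]**2),Z-z]
s=LS(res,[300,300,250,200,80,0]);print(s.x.round(1),res(s.x).round(1))
O=np.array([504.5,-82.6]);Y=np.radians(-8.95);A=np.array([[np.cos(Y),-np.sin(Y)],[np.sin(Y),np.cos(Y)]])
for sx,sz in((-52,69),(-20,69),(-20,66)):
  P=O+A@[sx,25];rr=np.sqrt(P@P-s.x[4]**2)
  for tilt in(0,10,15,20,25,30,35,40):
    g=LS(lambda v:np.r_[mod(s.x,v[0],v[1],np.pi/2-np.radians(tilt)-v[0]+v[1])-np.array([rr,sz])],np.radians([10,-40]));print(sx,sz,tilt,np.degrees(g.x).round(1),g.cost.round(1))
```

```text
[582.5 374.2 195.8 454.   67.9  44. ] [-0.  -1.9  4.  -0.1 -3.8  1.9  0.  -1.6  1.8  0.1 -0.3  6.3 -3.9 -0.1
  0.3 -2.3 -1.   0.9]
-52 69 0 [ 15.8 -29.1] 0.0
-52 69 10 [  9.6 -39.5] 0.0
-52 69 15 [  7.  -44.7] 0.0
-52 69 20 [  4.7 -50.1] 0.0
-52 69 25 [  3.  -55.7] 0.0
-52 69 30 [  2.2 -61.5] 0.0
-52 69 35 [  2.5 -67.6] 0.0
-52 69 40 [  4.9 -74.3] 0.0
-20 69 0 [ 18.5 -24.9] 0.0
-20 69 10 [ 12.4 -35.6] 0.0
-20 69 15 [  9.8 -41. ] 0.0
-20 69 20 [  7.6 -46.6] 0.0
-20 69 25 [  5.9 -52.2] 0.0
-20 69 30 [  5.1 -58. ] 0.0
-20 69 35 [  5.3 -64.1] 0.0
-20 69 40 [  7.3 -70.7] 0.0
-20 66 0 [ 18.7 -25.2] 0.0
-20 66 10 [ 12.6 -35.9] 0.0
-20 66 15 [ 10.  -41.3] 0.0
-20 66 20 [  7.9 -46.9] 0.0
-20 66 25 [  6.3 -52.5] 0.0
-20 66 30 [  5.5 -58.4] 0.0
-20 66 35 [  5.8 -64.5] 0.0
-20 66 40 [  7.9 -71.1] 0.0
```

```bash
python3 -m creep '[[0,0,0,0,0.154,0],[0,0,0,0,0.154,0],[0,0,0,0,0,0],[0,0,0,0,0,0],[0,0,0,0,0,0]]' ; python3 -c "from h import *;turn(25);to([-83,25,86])"
```

```text
time: 14.68
position: [436.1, -47.9, 134.3]
ee_rot: [179.8, 26.8, 171.3]
contact_force: [-0.2, 0.4, 0.0]
finger_gap: 49.8
grip_force: 0.0
t 14.68 station [-73.   23.6 134.3] rot [179.84  26.77 171.3 ] F_st [-0.3  0.3  0. ] gap 49.8 q [-21.  -6. -51.  19.   5. -11.]
turn rad [0.005 0.031 0.004]
t 14.68 station [-73.   23.6 134.3] rot [179.84  26.77 171.3 ] F_st [-0.3  0.3  0. ] gap 49.8 q [-21.  -6. -51.  19.   5. -11.]
tool cm [3.07 0.13 3.86]
```

```bash
python3 -m creep '[[1,0.1,1.2,0.005,0.031,0.004],[1,0,1.3,0,0,0],[1,0,1.3,0,0,0],[0,0,0,0,0,0],[0,0,0,0,0,0]]' ; python3 -c "from h import *;turn(25);to([-62,25,64])"; python3 -c "
from h import *
from plant import cams
f=cams.grab_frame('side');cv2.imwrite('pics/pre.png',cv2.resize(f['img'][130:260,140:300,::-1],(640,520)))"
```

```text
time: 15.3
position: [426.6, -45.6, 87.8]
ee_rot: [-180.0, 24.9, 171.1]
contact_force: [0.4, 0.6, 0.3]
finger_gap: 50.3
grip_force: 0.0
t 15.3 station [-82.7  24.5  87.8] rot [-179.97   24.92  171.06] F_st [0.3 0.6 0.3] gap 50.3 q [-20.  -2. -56.  12.   5. -10.]
turn rad [-0.001 -0.001  0.   ]
t 15.3 station [-82.7  24.5  87.8] rot [-179.97   24.92  171.06] F_st [0.3 0.6 0.3] gap 50.3 q [-20.  -2. -56.  12.   5. -10.]
tool cm [-0.87  0.05  3.03]
```

View pics/pre.png

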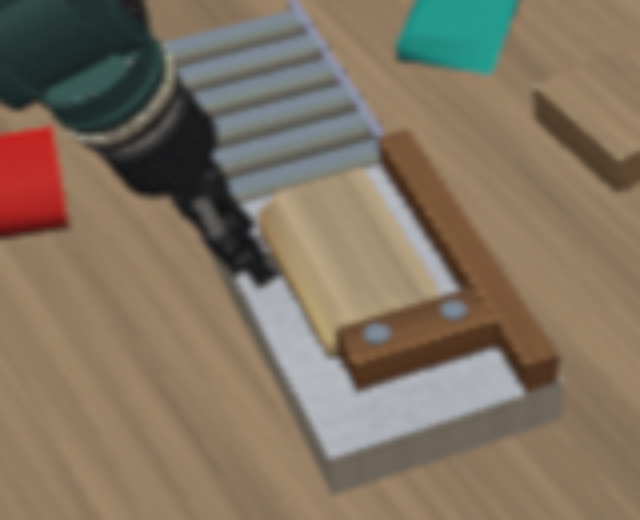

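```bash
python3 -m creep '[[-0.2,0.02,0.6,0,0,0],[-0.2,0.02,0.6,0,0,0],[-0.2,0,0.5,0,0,0],[-0.15,0,0.4,0,0,0],[-0.1,0,0.3,0,0,0]]' ; python3 -m creep '[[-0.1,0,0.2,0,0,0],[-0.1,0,0.2,0,0,0],[0,0,0.1,0,0,0],[0,0,0,0,0,0],[0,0,0,0,0,0]]' ; python3 look.py scene
```

```text
time: 15.98
position: [444.3, -47.9, 69.2]
ee_rot: [-180.0, 24.9, 171.1]
contact_force: [0.6, 0.5, -0.0]
finger_gap: 49.9
grip_force: 0.0
time: 16.6
position: [448.0, -48.5, 65.8]
ee_rot: [-180.0, 24.9, 171.1]
contact_force: [0.1, 0.1, 0.1]
finger_gap: 50.1
grip_force: 0.0
t 16.6 station [-61.1  24.9  65.8] rot [-179.97   24.94  171.06] F_st [0.  0.2 0.1] gap 50.1 q [-19.   3. -56.   7.   4.  -9.]
scene 1191 x [-39.9  -2.7  31. ] y [-46.9  22.   97.8] z [77.7]
   -46.9 244 [-38.9  -2.2  31. ]
   -18.9 225 [-38.2  -2.8  30.1]
   9.100000000000001 219 [-39.4  -2.2  30.8]
   37.1 212 [-39.5  -3.1  30.5]
   65.1 210 [-38.5  -3.3  30.3]
```

```bash
python3 -m creep '[[0.2,0,0.4,0,0,0],[-0.18,0,0.08,0,0,0],[-0.18,0,0.08,0,0,0],[-0.18,0,0.08,0,0,0],[-0.18,0,0.08,0,0,0]]' ; python3 -m creep '[[-0.18,0,0.08,0,0,0],[-0.18,0,0.08,0,0,0],[-0.18,0,0.08,0,0,0],[-0.18,0,0.08,0,0,0],[0,0,0,0,0,0]]' ; python3 look.py scene;  python3 -c "
from h import *
f=cv2.imread('pics/last_scene.png');cv2.imwrite('pics/con.png',cv2.resize(f[90:240,190:390],(800,600)))"
```

```text
time: 17.27
position: [455.9, -49.7, 61.5]
ee_rot: [-180.0, 24.9, 171.1]
contact_force: [-2.2, 1.0, 0.8]
finger_gap: 49.9
grip_force: 0.5
time: 17.9
position: [463.8, -51.0, 61.7]
ee_rot: [-180.0, 25.0, 171.1]
contact_force: [0.1, 0.8, -0.3]
finger_gap: 50.1
grip_force: 0.0
t 17.9 station [-45.2  24.9  61.7] rot [-179.97   24.95  171.06] F_st [ 0.   0.9 -0.3] gap 50.1 q [-19.   5. -55.   6.   4.  -9.]
scene 1203 x [-26.8   9.5  43.4] y [-46.6  22.3  97.8] z [77.7]
   -46.6 245 [-26.3   9.3  43.2]
   -18.6 231 [-26.2   9.2  43.3]
   9.399999999999999 224 [-25.6  10.2  43.1]
   37.4 216 [-25.5  10.4  43.6]
   65.4 206 [-26.4   9.4  42.5]
```

View pics/con.png

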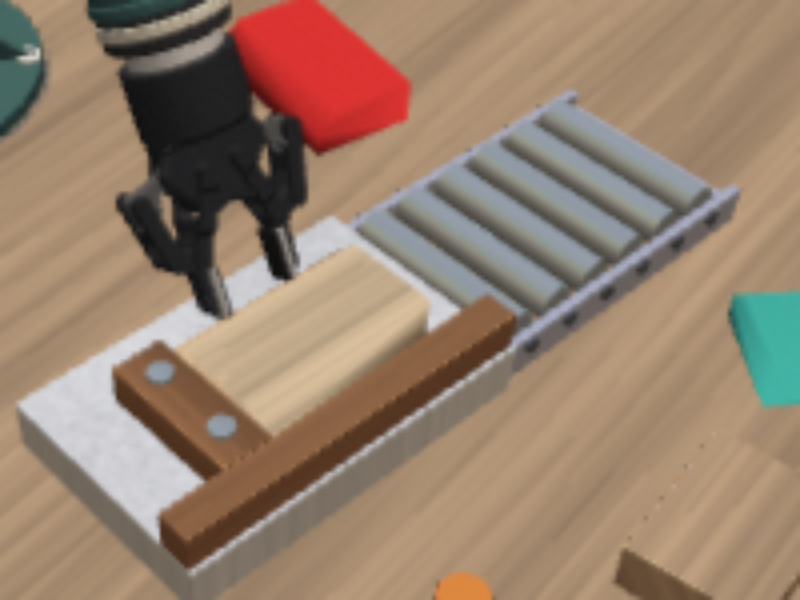

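```bash
python3 -m creep '[[-0.27,0,0.13,0,0,0],[-0.27,0,0.13,0,0,0],[-0.27,0,0.13,0,0,0],[-0.27,0,0.13,0,0,0],[-0.18,0,0.08,0,0,0]]' ; python3 -m creep '[[-0.09,0,0.04,0,0,0],[-0.09,0,0.04,0,0,0],[-0.09,0,0.04,0,0,0],[0,0,0,0,0,0],[0,0,0,0,0,0]]' ; python3 look.py scene
```

```text
time: 18.58
position: [477.5, -53.1, 61.5]
ee_rot: [-180.0, 24.9, 171.1]
contact_force: [-2.2, 0.5, 0.8]
finger_gap: 49.8
grip_force: 1.6
time: 19.2
position: [479.2, -53.5, 61.2]
ee_rot: [-179.9, 24.9, 171.1]
contact_force: [-12.4, 0.9, 12.1]
finger_gap: 50.1
grip_force: 8.8
t 19.2 station [-29.5  24.8  61.2] rot [-179.94   24.85  171.06] F_st [-12.4  -1.   12.1] gap 50.1 q [-18.   6. -53.   6.   4.  -9.]
scene 1231 x [-11.9  24.9  58.9] y [-46.7  22.4  97.9] z [77.8]
   -46.7 249 [-11.1  23.8  58.4]
   -18.700000000000003 233 [-11.3  25.2  58.9]
   9.299999999999997 227 [-10.   24.9  58.1]
   37.3 225 [-11.2  25.6  58.3]
   65.3 214 [-9.6 25.5 58.4]
```

```bash
python3 -m creep '[[0,0,0,0,0,0],[0,0,0,0,0,0],[0,0,0,0,0,0],[0,0,0,0,0,0],[0,0,0,0,0,0]]' ; python3 look.py scene side | grep -v "^  ";  python3 -c "
from h import *
f=cv2.imread('pics/last_scene.png')[110:235,190:340];g=cv2.imread('pics/last_side.png')[140:240,170:290]
cv2.imwrite('pics/fin.png',np.hstack([cv2.resize(f,(420,350),interpolation=2),cv2.resize(g,(380,350),interpolation=2)]))"
```

```text
time: 19.88
position: [479.1, -53.5, 61.2]
ee_rot: [-179.9, 24.8, 171.1]
contact_force: [-13.2, 0.3, 12.8]
finger_gap: 50.2
grip_force: 8.8
t 19.88 station [-29.6  24.8  61.2] rot [-179.94   24.85  171.05] F_st [-13.1  -1.8  12.8] gap 50.2 q [-18.   6. -53.   6.   4.  -9.]
scene 1236 x [-11.7  24.9  58.8] y [-46.5  21.5  97.8] z [77.8]
side 794 x [-17.2  19.8  55.9] y [-49.6  20.6  97.3] z [77.3]
```

View pics/fin.png

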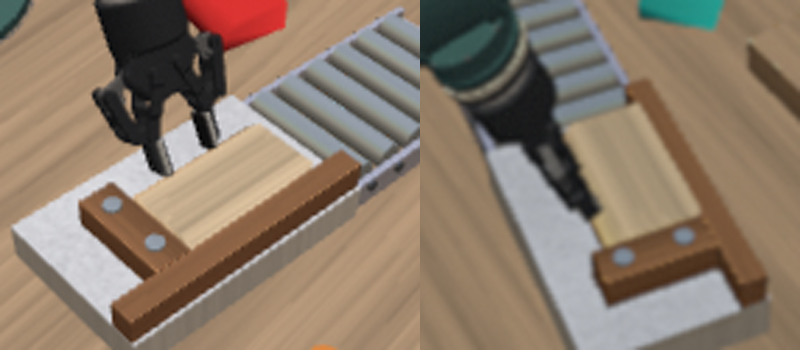

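The fingertips press on the bevel at about (160,170) in the left half of the picture. The offcut is against the fence along its length, with its end at the stop. I make one small trim: ease the push to about 11 N and bias it slightly towards the stop.

```bash
python3 -m creep '[[0.01,-0.03,-0.03,0,0,0],[0,0,0,0,0,0],[0,0,0,0,0,0],[0,0,0,0,0,0],[0,0,0,0,0,0]]' ; python3 look.py scene | grep -v "^  "
```

```text
time: 20.6
position: [479.1, -53.6, 61.3]
ee_rot: [-180.0, 24.8, 171.1]
contact_force: [-8.6, 1.7, 6.2]
finger_gap: 50.2
grip_force: 5.2
t 20.6 station [-29.6  24.7  61.3] rot [-179.97   24.85  171.06] F_st [-8.8  0.3  6.2] gap 50.2 q [-18.   6. -53.   6.   4.  -9.]
scene 1241 x [-11.8  24.7  58.8] y [-46.6  21.6  97.5] z [77.7]
```

```bash
python3 -m creep '[[0,-0.01,0.03,0,0,0],[0,0,0,0,0,0],[0,0,0,0,0,0],[0,0,0,0,0,0],[0,0,0,0,0,0]]' ; python3 look.py scene | grep -v "^  "
```

```text
time: 21.28
position: [479.2, -53.7, 61.2]
ee_rot: [-180.0, 24.9, 171.1]
contact_force: [-11.4, 2.2, 12.1]
finger_gap: 49.9
grip_force: 8.3
t 21.27 station [-29.5  24.6  61.2] rot [-179.98   24.87  171.07] F_st [-11.6   0.4  12.1] gap 49.9 q [-18.   6. -53.   6.   4.  -9.]
scene 1229 x [-11.7  25.1  58.4] y [-46.3  22.   98. ] z [77.8]
```

The push is now 11.6 N forwards and 12.1 N down, steady, with a slight bias towards the stop.

```bash
python3 -c "from plant import env;print(env.finish_job())"
```

```text
the job is handed in; nothing more can be done
None
```

The offcut is butted against the stop and pressed flush to the fence and flat on the board, with about 12 N forwards and 12 N down held at hand-in, at 21.3 s.

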